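# Lock the glass rotator's spindle with its index pin

## Robot

A 7-joint arm with a two-finger parallel gripper is mounted at the origin on the work surface. World frame = base frame: x ahead of the robot, y to its left, z up, the work surface at z = 0. Lengths are in m, angles in degrees, forces in N, time in s.
With the tool pointing down it reaches from about 0.35 to 0.9 m from the base axis. Payload 19.9 kg.
Tool frame: the origin (TCP) lies midway between the tips of the shut fingers; the grasp point (between the pads) lies 19 mm behind it; z points along the fingers, y is the line along which they close (so a half turn about z gives the same grasp; the last joint's range is limited). The gripper opens to 94 mm and grips with 3 to 60 N. Pads are 16 mm wide; open, the fingers measure 119 mm over their backs; the gripper's body (75 mm by 177 mm) begins 78 mm behind the grasp point.
Start: joints at [62.768, 23.915, -0.59, 92.452, 0.269, 63.638, -3.037], TCP at [0.263, -0.567, 0.205] pointing down, gripper open.
Joint ranges: [-161.28, 161.28], [-22.2, 115.67], [-73.04, 71.86], [3.21, 147.25], [-68.34, 248.33], [10.77, 114.83], [-161.83, 161.83]. Speed limits (degrees/s): [108.29, 108.29, 136.94, 136.94, 172.46, 172.46, 172.46].

## Interface

Orientations are given as a 3x3 rotation matrix whose columns are the frame's x, y, z axes.
In Python, from station import * gives the robot as it stands.
- The arm moves only by the shell command python3 -m creep 'ROWS' [OPENING] [FORCE]. ROWS is JSON, a list of rows, each a list of 6 numbers: the shift along the world's x, y, z as a fraction of full scale, then the turn, a rotation vector about the world's x, y, z as a fraction of full scale. A call has 1 to 10 rows; each row is the pose to reach, as a shift and turn from the pose commanded when the call began; what a row does not reach only later rows make up. Full scale, the value 1, is 40 cm for a shift and 45 degrees for a turn. A row lasts 1/12 s, in which the tool goes at most 41.7 mm and 7.16 degrees, less where a joint would pass 70% of its speed; a pose out of reach is approached as far as the arm can. A call with a number of a shift or a turn outside -1 to 1 is refused whole. A call with a gripper value outside its range is refused whole. OPENING is the finger opening in mm, from 0 to 94, set as the call begins (- or left out, the last holds). The fingers move at their own pace and stop on an object; FORCE is the grip in N (left out, the last holds). Time passes only in rows, so rows that repeat a pose let the fingers close. It gives the time, the measured TCP pose, the force, the opening and the grip force at its end, in the units of the state.
- sense(): the state, without advancing time (a new reading comes with each control period).
- snapshot(name): name is "scene" or "side" or "wrist"; returns the picture (384x512x3 uint8, red, green, blue); there is no depth.
- get_calibration(name): a dict with "K" (3x3 intrinsics, pixels), "k1" (the pictures are not rectified: a ray, as slopes to the right and down, at radius r is drawn at 1 + k1 r^2 times it, then the intrinsics apply), "position" and "rotation" of the camera in the world. Camera axes: x right, y down, z forward; pixel columns grow to the right and rows downward; lengths in m; the calibration is good to about 2 mm. A picture is of the moment at which its call begins: read the wrist's pose just before it. get_calibration takes no time and is no camera call; for the wrist camera it gives the pose at the moment of the call.
- close_job(): hands the job in; it is judged then, once.
Trained networks look in the newest picture that a camera, given by its name, has taken for a name from the list of things; names that differ only in an ending like _2 or _b are one class to them, and where a whole thing is asked for, a point or a joint stands for the part that bears it (a point fixed in the world has none). Each returns a list of dicts, best first, with "score" (0 to 1); they miss things now and then, are a little off and sometimes report something else, mostly with a low value. They report only what shows in the picture. A call takes as long as a camera call. They do not tell look-alikes from the thing itself.
- look_for(camera, name): "point" ([x, y, z] in m, in world coordinates, good to about 4 mm: the middle of the surface that is visible of it).
- silhouettes(camera, name): "region" (384x512 bool, what is visible of it).
The state is a dict: "time": time; "q": joint angles; "joint_vel": joint speeds; "joint_torque": joint torques, N m; "position": TCP position; "ee_rot": TCP orientation; "contact_force": force on the tool from outside, world axes, zero at the start; "moment": the same for the moment, N m; "grip_width": opening from 0.0 (shut) to 1.0 (fully open); "finger_force": force on a finger pad.
Only numpy, scipy, OpenCV 4.12 (cv2) and the standard library are available. Lean on these libraries where they do the work, as an engineer would, in place of code of your own. Each camera call takes 0.05 s, during which the arm holds its last target. There are 200 camera calls.

## Task

Lock the spindle of the hand-turned glass rotator so that its chuck can be changed: swing the black knob over until its bar stands upright, so that the cross-hole of the brass bushing lines up under the hole in the bridge, then take the round-headed steel pin from the wooden tool block and pass it down through bridge and bushing until its head sits on the bridge. Leave the reamer and the paddle in the tool block and let go of everything.

Things in the scene. Friction and masses are not known exactly. Their poses are not given: they have to be found in the camera images.
- rotator: Rotator, fixed: steel base 150 x 110 x 12 mm, two grey cheeks (outer faces x = +-32 mm, 46 mm wide) under an aluminium bridge 64 x 50 x 12 mm, its top 89 mm up. Between them a brass bushing along x, its axis 55 mm up. Origin: on the table, centre of base. x runs along the bushing from the chuck (48 mm across, x = -40 to -71 mm) to the knob bar (x = 62 mm); z up. Yaw within 20 degrees.
- guide (a point): Centre of the upper mouth of the vertical guide hole in the bridge: 11.5 mm wide, 2 mm chamfer, above the rotator's origin, 89 mm above the table. Below it lies the bushing's cross-hole (11.5 mm, chamfered, 30 mm long, parallel to the knob bar), its mouth 19 mm under this point when lined up. Under the bushing there is free space for the pin's tip.
- bushing (a joint): Turn of the bushing about its axis (rad). 0: knob bar upright and cross-hole lined up with the guide hole. Positive: knob leans towards the rotator's +y; at the start it leans 0.45 to 1.15 that way. Stops at -1.3 and 1.3. Friction (about 0.12 N m, 1.6 N at the knob) holds it wherever it is left.
- knob (a point): Centre of the black knob: a cylinder 20 mm across, 26 mm long, parallel to the bushing's axis, flat ends facing the rotator's +x and -x (x = 49 to 75 mm). It sits 75 mm from the axis on a 10 mm steel bar and swings in the plane rotator x = 62 mm; upright its centre is 130 mm above the table. Pinched by its flat ends it can pivot between the fingers.
- block: Wooden tool block fixed to the table, 60 x 180 x 64 mm (x, y, z), with three vertical 12.5 mm through holes in a row along its y axis at y = -55, 0 and +55 mm, each holding one tool in any order. Origin: centre of its underside; turned about the vertical by at most about 23 degrees.
- pin_head (a point): Steel index pin: round head 22 mm across and 44 mm high over a round shank 10 mm across and 60 mm long, tip tapered. This point is on its axis in the head, 28 mm above the head's underside, 16 mm below its top, 88 mm above the tip. It stands upright in the block, head resting on the block's top (64 mm), so the point is 92 mm up. z is along the pin, head up. 0.1 to 0.2 kg.
- pin_collar (a point): Centre of the underside of the pin's head, where the 10 mm shank begins (60 mm above the tip). It meets the guide hole's mouth when the pin is home.
- reamer_mid (a point): Reamer in the block: slim turned dark wooden handle 65 mm high and 12 to 16 mm thick on a steel shank. Point half-way up its handle. Stays in the block.
- paddle_mid (a point): Paddle in the block: flat brass blade 36 mm wide, 50 mm high and 5 mm thick over a small brass ferrule and a steel shank. Point half-way up ferrule and blade. Stays in the block.
There are look-alikes about, which are no part of the job. Leave any blue look-alike of the part that bears pin_head alone.

How it is judged (in metres and radians):
On the way:
1. first, with the pin still in the tool block, the bushing is turned until the knob bar stands upright and the cross-hole is lined up (value of joint bushing between -0.12 and 0.12 rad and horizontal distance between pin_collar and block below 0.08 m and height (world z) of pin_collar below 0.08 m), for 0.2 s.
At the end, for the whole second after the job is handed in: The pin stands upright (within 5 degrees) through bridge and bushing with the underside of its head on the bridge (within 4 mm of the guide hole's mouth), the knob bar upright within 7 degrees, the reamer and the paddle still in the tool block (distance between pin_collar and guide below 0.004 m and angle between the z axis of pin_head and the z axis of rotator, either way round below 0.08 rad and value of joint bushing between -0.12 and 0.12 rad and horizontal distance between each of reamer_mid, paddle_mid and block below 0.09 m and height (world z) of each of reamer_mid, paddle_mid below 0.12 m); the robot touches nothing.
It fails at once if the reamer or the paddle is pulled out of the tool block (distance of any of reamer_mid, paddle_mid from where it was at the start of the episode above 0.04 m).
It also fails if it takes over 61 s, if anything falls off the work surface, if the arm or the gripper's body presses on something with over 40 N, if the wrist force passes 120 N, or if a joint passes its speed limit or range.

## Working session

There is one attempt and no reset: what is moved stays moved. The work goes in short steps, Python scripts to look and compute and a shell command to move; the robot and the scene stay as the last step left them, time stands still between calls to the robot, and variables do not carry over. Pictures are saved under pics/ and viewed, at most 10 in all, crops included, and the job is handed in when it is done.

```bash
mkdir -p pics; cat > h.py <<'E'
from station import *
import numpy as np, cv2
def ray(cam,u,v,cal=None):
    c=cal or get_calibration(cam); K=np.array(c["K"])
    d=np.array([[ (u-K[0,2])/K[0,0],(v-K[1,2])/K[1,1] ]])[0]; s=d.copy()
    for _ in range(20): s=d/(1+c["k1"]*(s@s))
    return np.array(c["position"]),np.array(c["rotation"])@np.array([s[0],s[1],1])
def atz(cam,u,v,z,cal=None):
    p,r=ray(cam,u,v,cal); return p+r*(z-p[2])/r[2]
def proj(cam,P,cal=None):
    c=cal or get_calibration(cam); K=np.array(c["K"])
    x=np.array(c["rotation"]).T@(np.array(P)-c["position"]); s=x[:2]/x[2]; s=s*(1+c["k1"]*(s@s))
    return K[:2,:2]@s+K[:2,2]
def tri(c1,uv1,c2,uv2):
    p,r=ray(c1,*uv1); q,s=ray(c2,*uv2); r/=np.linalg.norm(r); s/=np.linalg.norm(s)
    t=np.linalg.lstsq(np.c_[r,-s],q-p,rcond=None)[0]; a=p+t[0]*r; b=q+t[1]*s
    return (a+b)/2,np.linalg.norm(a-b)
E
python3 - <<'E'
from h import *
np.set_printoptions(precision=4,suppress=True)
ims=[]
for c in ("scene","side"):
    im=snapshot(c); ims.append(im); k=get_calibration(c); print(c,k["position"],np.array(k["rotation"]).round(3).tolist())
    for n in ("rotator","knob","block","pin_head","reamer_mid","paddle_mid"):
        for r in look_for(c,n)[:3]:
            if r["score"]>.2: print(c,n,round(r["score"],2),np.round(r["point"],3),proj(c,r["point"]).round())
cv2.imwrite("pics/a.png",cv2.resize(np.vstack(ims),(800,1200))[:600,:,::-1])
cv2.imwrite("pics/b.png",cv2.resize(ims[1],(800,600))[:,:,::-1])
print(sense()["time"])
E
```

```text
scene [1.0263 0.143  0.5914] [[-0.333, 0.643, -0.69], [0.943, 0.237, -0.235], [0.013, -0.729, -0.685]]
scene rotator 0.79 [0.542 0.217 0.023] [376. 259.]
scene knob 0.71 [0.557 0.235 0.07 ] [392. 251.]
scene block 0.56 [ 0.505 -0.246  0.059] [155. 173.]
scene pin_head 0.89 [ 0.594 -0.224  0.076] [140. 197.]
scene pin_head 0.65 [ 0.52  -0.11   0.081] [212. 185.]
scene pin_head 0.57 [ 0.588 -0.154  0.075] [175. 205.]
scene reamer_mid 0.43 [ 0.487 -0.258  0.099] [151. 151.]
scene paddle_mid 0.74 [0.542 0.217 0.022] [376. 259.]
scene paddle_mid 0.55 [ 0.472 -0.305  0.101] [135. 141.]
side [0.1638 0.4786 0.5096] [[-0.811, -0.304, 0.499], [-0.584, 0.431, -0.687], [-0.006, -0.849, -0.528]]
side rotator 0.88 [0.496 0.234 0.02 ] [168. 331.]
side knob 0.79 [0.474 0.22  0.067] [183. 311.]
side block 0.74 [ 0.472 -0.225  0.047] [323. 191.]
side pin_head 0.87 [ 0.512 -0.11   0.076] [281. 197.]
side pin_head 0.77 [ 0.584 -0.225  0.083] [281. 164.]
side pin_head 0.74 [ 0.497 -0.204  0.09 ] [310. 175.]
side reamer_mid 0.73 [ 0.481 -0.256  0.096] [327. 166.]
side paddle_mid 0.6 [ 0.46  -0.31   0.097] [346. 159.]
side paddle_mid 0.32 [0.496 0.228 0.017] [172. 330.]
0.7
```

View pics/a.png

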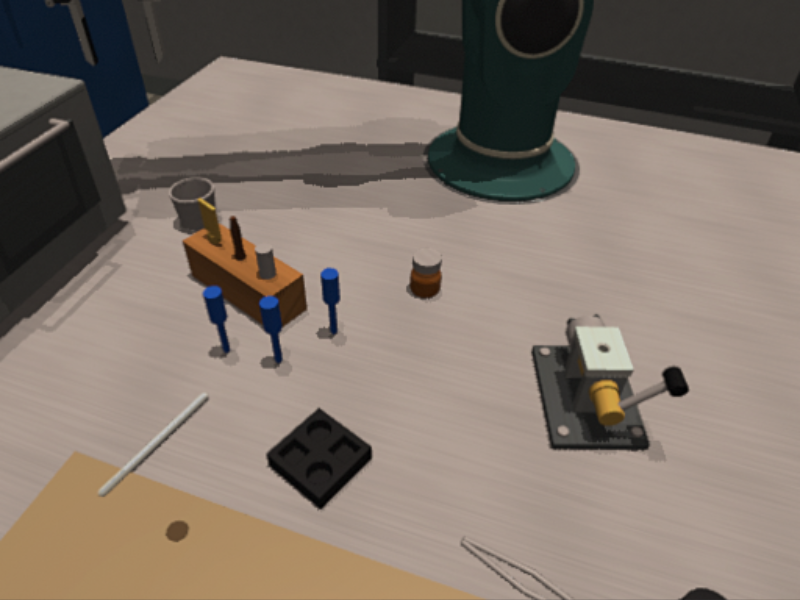

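View pics/b.png

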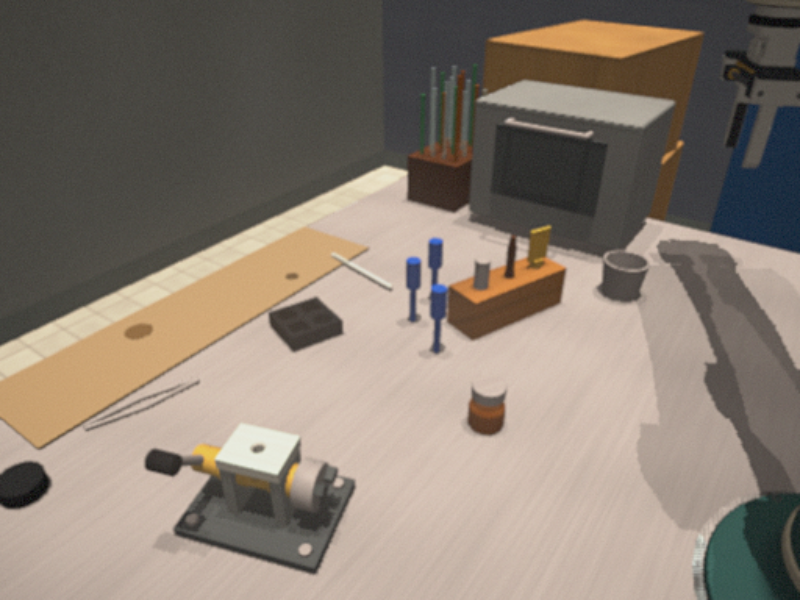

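The scene picture shows the rotator at (600,390), guide hole (604,348) and black knob at (676,381). Candidates for the pin (scene, 800-px picture): grey head in the block (265,262), and blue look-alikes at (215,305), (271,313) and (331,285). I choose the grey one, since it stands in the block. I check it in a crop and measure.

```bash
python3 - <<'E'
from h import *
np.set_printoptions(precision=4,suppress=True)
s=512/800
S=lambda u,v:(u*s,v*s)
g1=atz("scene",*S(604,348),.089);g2=atz("side",*S(258,447),.089);print("guide",g1,g2)
print("knob",tri("scene",S(676,381),"side",S(163,461)))
print("pin top",atz("scene",*S(265,248),.108),atz("side",*S(483,262),.108))
print("bridge corners scene",[atz("scene",*S(*p),.089)[:2] for p in((574,330),(620,327),(632,372),(585,374))])
print("bridge corners side",[atz("side",*S(*p),.089)[:2] for p in((240,424),(300,435),(284,474),(219,460))])
print("block corners scene",[atz("scene",*S(*p),.064)[:2] for p in((183,243),(275,299),(305,273),(222,226))])
print("reamer,paddle base",atz("side",*S(510,277),.064),atz("side",*S(538,265),.064))
im=snapshot("scene");c=im[120:220,100:240]
im2=snapshot("side");d=im2[130:230,240:380]
e=im[190:290,330:470]; f=im2[260:360,90:230]
cv2.imwrite("pics/c.png",cv2.resize(np.vstack([np.hstack([c,d]),np.hstack([e,f])]),(800,571),interpolation=cv2.INTER_CUBIC)[:,:,::-1])
E
```

```text
guide [0.5137 0.2172 0.089 ] [0.5122 0.2146 0.089 ]
knob (array([0.5533, 0.2882, 0.1074]), np.float64(0.0020943477270026307))
pin top [ 0.5064 -0.2042  0.108 ] [ 0.5002 -0.2032  0.108 ]
bridge corners scene [array([0.4971, 0.1818]), array([0.4739, 0.2316]), array([0.539 , 0.2492]), array([0.5591, 0.2015])]
bridge corners side [array([0.5497, 0.2029]), array([0.4907, 0.1796]), array([0.4686, 0.2245]), array([0.5295, 0.2473])]
block corners scene [array([ 0.4884, -0.3476]), array([ 0.5455, -0.1757]), array([ 0.4876, -0.162 ]), array([ 0.4355, -0.3174])]
reamer,paddle base [ 0.482  -0.2594  0.064 ] [ 0.4638 -0.3177  0.064 ]
```

View pics/c.png

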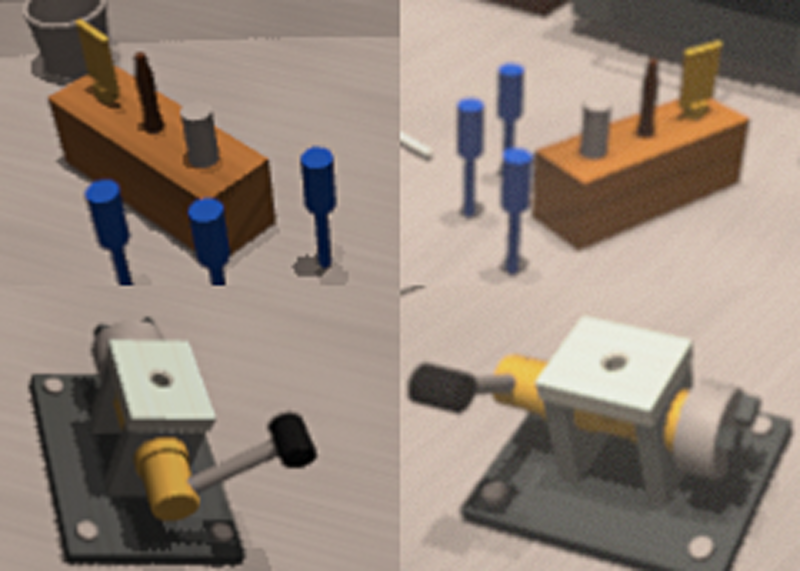

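The crop confirms the choice: grey round head in the block (crop 198,135), with blue pins outside it. The knob leans about 47°. Next, work out the first move to above the knob.

```bash
python3 - <<'E'
from h import *
from scipy.spatial.transform import Rotation as R
s=sense(); print(np.round(s["ee_rot"],3),s["position"])
a=np.radians(18.5); y=np.array([np.cos(a),np.sin(a),0])
for sg in (1,-1):
    Y=sg*y; T=np.c_[np.cross(Y,[0,0,-1]),Y,[0,0,-1]]
    print(sg,R.from_matrix(T@np.array(s["ee_rot"]).T).as_rotvec(degrees=True)/45)
E
```

```text
[[ 0.907  0.42  -0.   ]
 [ 0.42  -0.907  0.   ]
 [-0.    -0.    -1.   ]] [ 0.26267111 -0.56710084  0.2054602 ]
1 [ 6.27196401e-05 -9.80276677e-05  1.85882363e+00]
-1 [-1.01043766e-04 -6.46493873e-05 -2.14117636e+00]
```

```bash
python3 -m creep '[[0.28,0.8,0,0,0,0.7],[0.28,0.8,0,0,0,0.7],[0.28,0.8,0,0,0,0.7],[0.28,0.8,0,0,0,0.7],[0.28,0.8,0,0,0,0.7],[0.28,0.8,0,0,0,0.7],[0.28,0.8,0,0,0,0.7],[0.28,0.8,0,0,0,0.7],[0.28,0.8,0,0,0,0.7]]' 60 20; python3 -m creep '[[0.28,0.8,0,0,0,0.7],[0.28,0.8,0,0,0,0.7],[0.28,0.8,0,0,0,0.7],[0.28,0.8,0,0,0,0.7],[0.28,0.8,0,0,0,0.7],[0.28,0.8,0,0,0,0.7],[0.28,0.8,0,0,0,0.7],[0.28,0.8,0,0,0,0.7],[0.28,0.8,0,0,0,0.7]]'; python3 -m creep '[[0.165,0.5,0,0,0,0.459],[0.165,0.5,0,0,0,0.459],[0.165,0.5,0,0,0,0.459],[0.165,0.5,0,0,0,0.459],[0.165,0.5,0,0,0,0.459],[0.165,0.5,0,0,0,0.459],[0.165,0.5,0,0,0,0.459],[0.165,0.5,0,0,0,0.459]]'
```

```text
time: 1.55
position: [0.3767, -0.2413, 0.2059]
ee_rot: [[0.549, 0.836, 0.001], [0.836, -0.549, 0.0], [0.001, 0.001, -1.0]]
contact_force: [1.1, 0.7, 0.7]
grip_width: 0.636
finger_force: 0.0
time: 2.3
position: [0.4878, 0.0795, 0.2059]
ee_rot: [[0.031, 1.0, 0.001], [1.0, -0.031, 0.002], [0.002, 0.001, -1.0]]
contact_force: [-0.8, 0.7, -1.3]
grip_width: 0.636
finger_force: 0.0
time: 2.97
position: [0.5526, 0.2725, 0.205]
ee_rot: [[-0.318, 0.948, -0.001], [0.948, 0.318, -0.0], [-0.0, -0.001, -1.0]]
contact_force: [-0.5, -1.0, -1.1]
grip_width: 0.641
finger_force: 0.0
```

```bash
python3 - <<'E'
from h import *
s=sense(); cal=get_calibration("wrist"); im=snapshot("wrist")
print(s["position"],s["time"])
for n in("knob","rotator"):
    for r in look_for("wrist",n)[:2]: print(n,round(r["score"],2),np.round(r["point"],4),proj("wrist",r["point"]).round())
print("exp knob",proj("wrist",[.5533,.2882,.1074],cal),"tcp",proj("wrist",s["position"],cal))
cv2.imwrite("pics/d.png",im[:,:,::-1])
E
```

```text
[0.55257553 0.2725325  0.20503773] 2.9667
rotator 0.56 [0.5119 0.2299 0.0637] [208. 202.]
exp knob [265.02075547 172.60082161] tcp [257.91491557 233.99594966]
```

View pics/d.png

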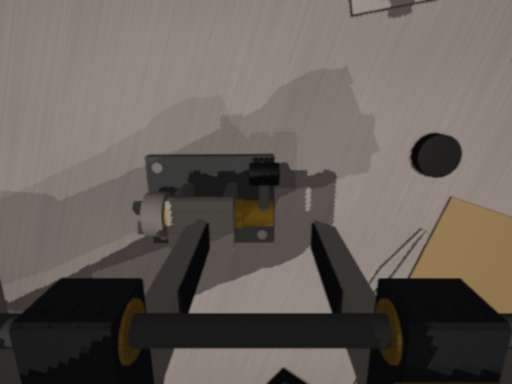

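The wrist picture shows the knob at (264,173), exactly where expected, with the rotator's edges parallel to the picture. Descend and pinch.

```bash
python3 -m creep '[[0.002,0.038,-0.1,0,0,0],[0.002,0.038,-0.2,0,0,0],[0.002,0.038,-0.25,0,0,0],[0.002,0.038,-0.29,0,0,0],[0.002,0.038,-0.29,0,0,0],[0.002,0.038,-0.29,0,0,0]]'; python3 -m creep '[[0,0,0,0,0,0],[0,0,0,0,0,0],[0,0,0,0,0,0],[0,0,0,0,0,0],[0,0,0,0,0,0],[0,0,0,0,0,0],[0,0,0,0,0,0]]' 15 15
```

```text
time: 3.62
position: [0.5536, 0.2872, 0.0897]
ee_rot: [[-0.316, 0.949, -0.001], [0.949, 0.316, -0.0], [-0.0, -0.001, -1.0]]
contact_force: [0.9, 1.2, 0.8]
grip_width: 0.637
finger_force: 0.0
time: 4.2
position: [0.5512, 0.2879, 0.089]
ee_rot: [[-0.318, 0.948, -0.004], [0.948, 0.318, -0.002], [-0.0, -0.004, -1.0]]
contact_force: [-14.2, -3.9, 5.5]
grip_width: 0.276
finger_force: 15.0
```

```bash
python3 -m creep '[[-0.006,-0.002,0,0,0,0],[0.001,-0.022,0.020,0,0,0],[0.008,-0.043,0.034,0,0,0],[0.015,-0.065,0.046,0,0,0],[0.023,-0.088,0.054,0,0,0],[0.030,-0.110,0.058,0,0,0],[0.037,-0.132,0.059,0,0,0],[0.037,-0.132,0.059,0,0,0],[0.037,-0.132,0.059,0,0,0]]'; python3 - <<'E'
from h import *
s=sense(); p=np.array(s["position"])-[.513,.216,0]; a=np.radians(18.5)
print("rot frame",p@[np.cos(a),np.sin(a),0],p@[-np.sin(a),np.cos(a),0],p[2]+.019,s["contact_force"])
ims=[snapshot(c) for c in("scene","side")]
for c in("scene","side"):
    for r in look_for(c,"knob")[:2]: print(c,round(r["score"],2),np.round(r["point"],4),proj(c,r["point"]).round())
cv2.imwrite("pics/e.png",cv2.resize(np.hstack([ims[0][170:310,310:480],ims[1][220:360,80:250]]),(800,330),interpolation=cv2.INTER_CUBIC)[:,:,::-1])
E
```

```text
time: 4.95
position: [0.5697, 0.2339, 0.1139]
ee_rot: [[-0.316, 0.949, 0.002], [0.949, 0.316, -0.0], [-0.001, 0.002, -1.0]]
contact_force: [3.4, -0.6, 8.3]
grip_width: 0.272
finger_force: 15.0
rot frame 0.059395821100585805 -0.0010224216630974343 0.13292097310214715 [ 3.44767353 -0.58984493  8.34686689]
scene 0.58 [0.5588 0.2254 0.0654] [385. 252.]
side 0.98 [0.4804 0.2193 0.0683] [180. 307.]
```

View pics/e.png

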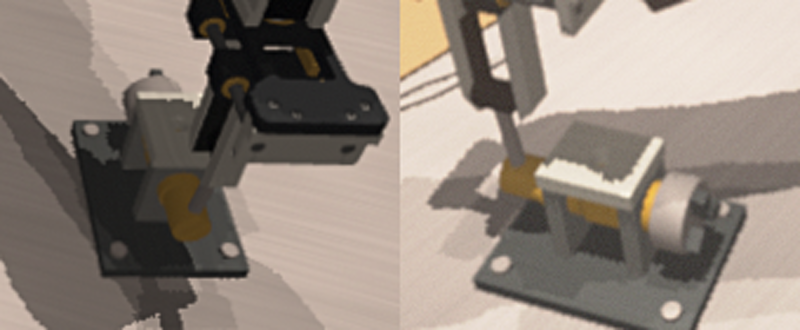

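Bar looks upright. Release, rise and measure without occlusion.

```bash
python3 -m creep '[[0,0,-0.005,0,0,0],[0,0,-0.005,0,0,0],[0,0,-0.005,0,0,0],[0,0,-0.005,0,0,0],[0,0,0.1,0,0,0],[0,0,0.2,0,0,0],[0,-0.08,0.28,0,0,0],[0,-0.16,0.28,0,0,0],[0,-0.25,0.28,0,0,0],[0,-0.35,0.28,0,0,0]]' 60; python3 -m creep '[[0,-0.1,0,0,0,0],[0,-0.2,0,0,0,0],[0,-0.3,0,0,0,0],[0,-0.4,0,0,0,0]]'; python3 - <<'E'
from h import *
ims=[snapshot(c) for c in("scene","side")]
for c in("scene","side"):
    for n in("knob","rotator"):
      for r in look_for(c,n)[:1]: print(c,n,round(r["score"],2),np.round(r["point"],4),proj(c,r["point"]).round())
      for r in silhouettes(c,n)[:1]: v,u=np.nonzero(r["region"]);print(u.mean(),v.mean(),u.min(),u.max(),v.min(),v.max())
cv2.imwrite("pics/f.png",np.hstack([cv2.resize(ims[0][180:300,340:440],(400,480),interpolation=cv2.INTER_CUBIC),cv2.resize(ims[1][240:360,100:200],(400,480),interpolation=cv2.INTER_CUBIC)])[:,:,::-1])
E
```

```text
time: 5.98
position: [0.568, 0.0945, 0.2256]
ee_rot: [[-0.319, 0.948, 0.001], [0.948, 0.319, -0.0], [-0.0, 0.001, -1.0]]
contact_force: [0.7, -0.6, -0.7]
grip_width: 0.639
finger_force: 0.0
time: 6.32
position: [0.5678, -0.0667, 0.2252]
ee_rot: [[-0.318, 0.948, -0.0], [0.948, 0.318, -0.0], [-0.0, -0.0, -1.0]]
contact_force: [0.6, -0.3, 0.8]
grip_width: 0.641
finger_force: 0.0
scene knob 0.6 [0.5679 0.2338 0.068 ] [390. 256.]
390.35436382754995 241.50893796004206 362 413 200 271
scene rotator 0.98 [0.5436 0.2151 0.0146] [374. 262.]
378.1329886246122 248.4947259565667 340 416 200 287
side knob 0.97 [0.4934 0.2236 0.0671] [171. 306.]
164.54193175245805 295.3545401966455 110 215 251 327
167.25450420392366 316.27412251434674 110 227 251 366
```

View pics/f.png

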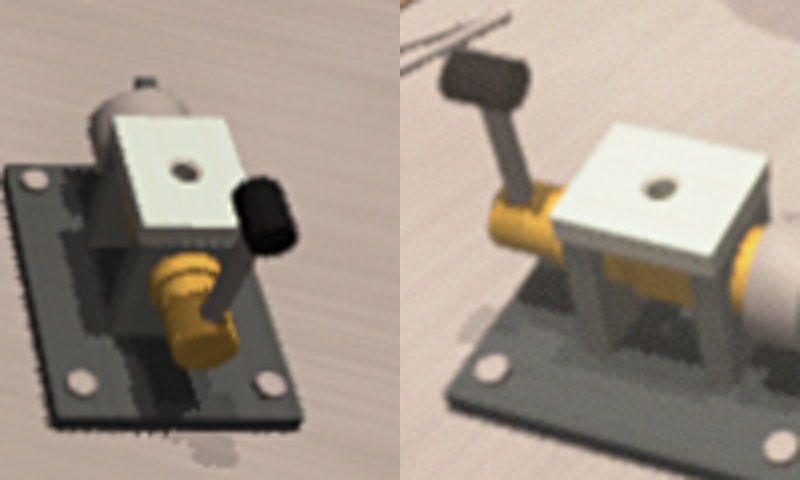

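Knob at crop (265,215) in scene and (486,81) in side, guide mouth at (186,172) and (660,188). I triangulate them.

```bash
python3 - <<'E'
from h import *
k,e=tri("scene",(406.1,233.6),"side",(121.4,260.1)); g,e2=tri("scene",(386.4,222.9),"side",(164.9,286.9))
print(k,e,g,e2,atz("scene",386.4,222.9,.089),atz("side",164.9,286.9,.089))
for yaw in(17,18.5,20):
  a=np.radians(yaw); p=k-g; x=p@[np.cos(a),np.sin(a),0]; y=p@[-np.sin(a),np.cos(a),0]; print(yaw,x,y,np.arctan2(y,k[2]-.055))
  for c in("scene","side"): print(c,proj(c,g+[.062*np.cos(a),.062*np.sin(a),.041]))
E
```

```text
[0.5680715  0.24167401 0.12999336] 0.0014998270174485984 [0.51241191 0.21624305 0.08779303] 0.0020148259228742788 [0.51427418 0.2169286  0.089     ] [0.51124609 0.21593974 0.089     ]
17 0.06066281764890545 0.008046460078185656 0.10688670980642427
scene [400.52278853 234.26949054]
side [123.48447797 257.27877682]
18.5 0.06085266178591288 0.006455735315476353 0.08587238906377984
scene [401.55889431 234.29818235]
side [122.85559715 257.98191525]
20 0.06100080054819053 0.004860586114253003 0.0647230230928048
scene [402.58773362 234.30599493]
side [122.24914457 258.6939256 ]
```

```bash
python3 -m creep '[[-0.02,0.68,0,0,0,0],[-0.02,0.68,0,0,0,0],[-0.02,0.68,0,0,0,0],[-0.02,0.68,0,0,0,0],[-0.02,0.68,0,0,0,0],[-0.02,0.68,0,0,0,0],[-0.02,0.68,0,0,0,0],[-0.02,0.68,0,0,0,0],[-0.02,0.68,0,0,0,0],[-0.02,0.68,0,0,0,0]]'; python3 - <<'E'
from h import *
s=sense();cal=get_calibration("wrist"); im=snapshot("wrist")
import pickle; pickle.dump(cal,open("cal.pkl","wb")); cv2.imwrite("g_raw.png",im[:,:,::-1])
print(s["position"]); u,v=proj("wrist",[.54,.225,.1],cal).astype(int); print(u,v)
x0,y0=max(u-100,0),max(v-75,0); print(x0,y0)
cv2.imwrite("pics/g.png",cv2.resize(im[y0:y0+150,x0:x0+200],(800,600),interpolation=cv2.INTER_CUBIC)[:,:,::-1])
E
```

```text
time: 7.65
position: [0.5603, 0.207, 0.2249]
ee_rot: [[-0.318, 0.948, -0.0], [0.948, 0.318, -0.001], [-0.0, -0.0, -1.0]]
contact_force: [0.3, -0.6, -0.5]
grip_width: 0.636
finger_force: 0.0
[0.56026161 0.2069957  0.22486046]
244 156
144 81
```

View pics/g.png

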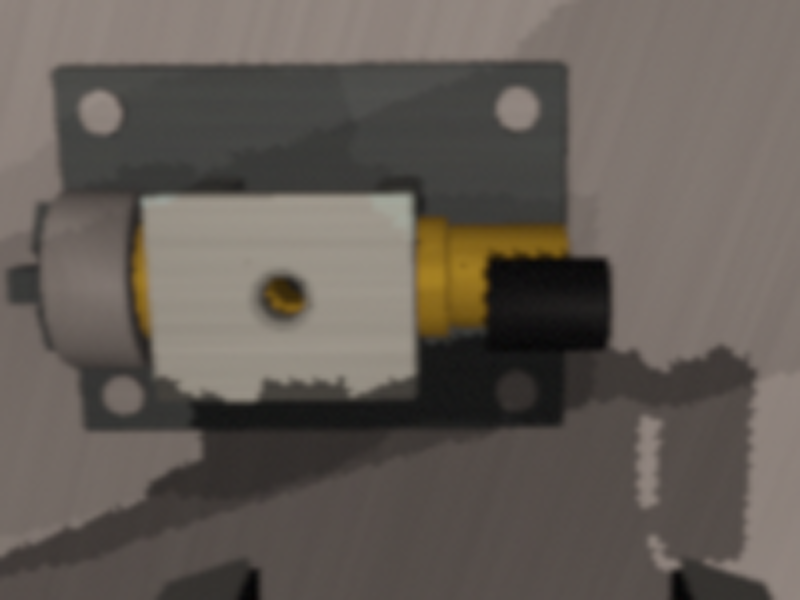

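The wrist crop shows guide mouth (284,297), knob centre (548,303) and base bolts at (100,112), (518,108), (123,396), (516,390).

```bash
python3 - <<'E'
from h import *
import pickle; cal=pickle.load(open("cal.pkl","rb"))
A=lambda u,v,z: atz("wrist",144+u/4,81+v/4,z,cal)
g=A(284,297,.089); k=A(548,303,.130); b=[A(*p,.013) for p in((100,112),(518,108),(123,396),(516,390))]
yw=[np.degrees(np.arctan2(*(b[j]-b[i])[1::-1])) for i,j in((0,1),(2,3))]+[np.degrees(np.arctan2(*(b[j]-b[i])[1::-1]))-90 for i,j in((2,0),(3,1))]
c=np.mean(b,axis=0)
br=[A(*p,.089) for p in((142,195),(416,192),(416,400),(155,402))]; print("bridge",np.mean(br,axis=0),[np.degrees(np.arctan2(*(br[j]-br[i])[1::-1])) for i,j in((0,1),(3,2))])
print(g,k,c,yw)
for yaw in(18,19,20):
  a=np.radians(yaw)
  for o in(g,c):
    p=k-o; x=p@[np.cos(a),np.sin(a),0]; y=p@[-np.sin(a),np.cos(a),0]; print(yaw,x,y,y/.075)
E
```

```text
bridge [0.51259566 0.21467442 0.089     ] [np.float64(19.11030674287454), np.float64(18.932804115537113)]
[0.51281105 0.21540008 0.089     ] [0.56920681 0.2405759  0.13      ] [0.51226676 0.21413822 0.013     ] [np.float64(19.025826423384746), np.float64(19.381294052016294), np.float64(18.913454485915295), np.float64(18.7233088430592)]
18 0.06141530798342662 0.006516382976130488 0.08688510634840652
18 0.0623228976892064 0.00754828646350923 0.1006438195134564
19 0.061519680698749454 0.005443545583042709 0.0725806077739028
19 0.062445141373286814 0.006459452282098619 0.08612603042798159
20 0.06160531392337691 0.004369050033237527 0.058254000443167024
20 0.06254836366238525 0.005368650488948771 0.07158200651931695
```

Yaw 19°, lean about +0.08 rad: inside the tolerance but worth centring. Pinch again and shift 6 mm.

```bash
python3 -m creep '[[0.022,0.084,-0.1,0,0,0.01],[0.022,0.084,-0.2,0,0,0.01],[0.022,0.084,-0.25,0,0,0.01],[0.022,0.084,-0.285,0,0,0.01],[0.022,0.084,-0.285,0,0,0.01],[0.022,0.084,-0.285,0,0,0.01]]' 60; python3 -m creep '[[0,0,0,0,0,0],[0,0,0,0,0,0],[0,0,0,0,0,0],[0,0,0,0,0,0],[0,0,0,0,0,0],[0.003,-0.008,0,0,0,0],[0.005,-0.015,0,0,0,0],[0.005,-0.015,0,0,0,0],[0.005,-0.015,0,0,0,0]]' 15 25; python3 -m creep '[[0,0,0,0,0,0],[0,0,0,0,0,0],[0,0,0,0,0,0],[0,0,0,0,0,0],[0,0,0.1,0,0,0],[-0.01,-0.04,0.2,0,0,0],[-0.022,-0.08,0.285,0,0,0],[-0.022,-0.08,0.285,0,0,0],[-0.022,-0.08,0.285,0,0,0]]' 60;  python3 - <<'E'
from h import *
s=sense();cal=get_calibration("wrist"); im=snapshot("wrist")
import pickle; pickle.dump(cal,open("cal.pkl","wb"))
print(s["position"]); u,v=proj("wrist",[.54,.225,.1],cal).astype(int)
x0,y0=max(u-100,0),max(v-75,0); print(x0,y0)
cv2.imwrite("pics/h.png",cv2.resize(im[y0:y0+150,x0:x0+200],(800,600),interpolation=cv2.INTER_CUBIC)[:,:,::-1])
E
```

```text
time: 8.2
position: [0.5696, 0.2402, 0.1118]
ee_rot: [[-0.324, 0.946, 0.0], [0.946, 0.324, -0.0], [-0.0, 0.0, -1.0]]
contact_force: [0.4, -0.1, -0.1]
grip_width: 0.64
finger_force: 0.0
time: 8.95
position: [0.5694, 0.235, 0.1112]
ee_rot: [[-0.326, 0.946, -0.003], [0.946, 0.326, -0.001], [0.0, -0.003, -1.0]]
contact_force: [-13.6, -2.4, 10.9]
grip_width: 0.273
finger_force: 25.0
time: 9.7
position: [0.5633, 0.2022, 0.227]
ee_rot: [[-0.323, 0.946, 0.004], [0.946, 0.323, 0.0], [-0.001, 0.003, -1.0]]
contact_force: [-0.2, -0.7, -0.4]
grip_width: 0.635
finger_force: 0.0
[0.56329666 0.20223801 0.22703362]
142 75
```

View pics/h.png

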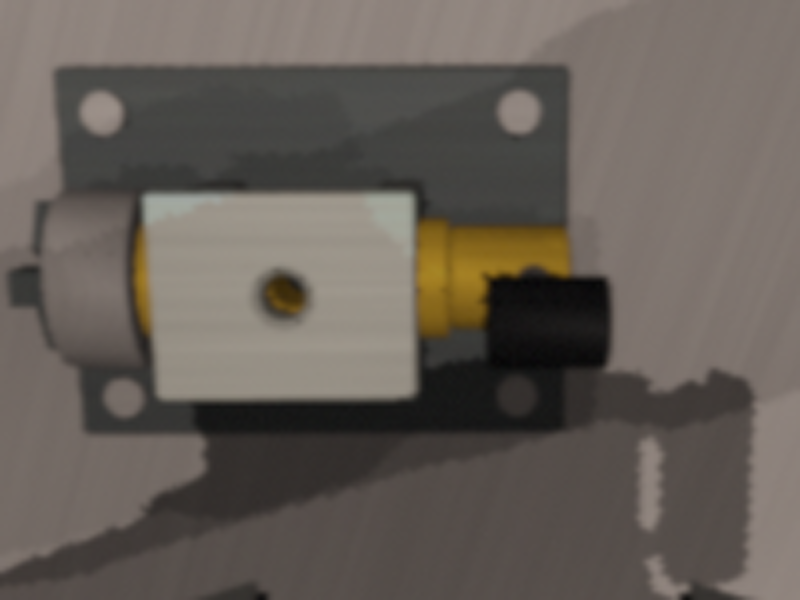

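```bash
python3 - <<'E'
from h import *
import pickle; cal=pickle.load(open("cal.pkl","rb"))
A=lambda u,v,z: atz("wrist",142+u/4,75+v/4,z,cal)
g=A(284,296,.089); k=A(548,322,.130); b=np.mean([A(*p,.013) for p in((102,113),(519,112),(124,397),(516,395))],axis=0)
print(g,k,b); a=np.radians(19)
for o in(g,b): print((k-o)@[np.cos(a),np.sin(a),0],(k-o)@[-np.sin(a),np.cos(a),0]/.075)
E
python3 -m creep '[[-0.08,-0.5,0,0,0,-0.42],[-0.08,-0.5,0,0,0,-0.42],[-0.08,-0.5,0,0,0,-0.42],[-0.08,-0.5,0,0,0,-0.42],[-0.08,-0.5,0,0,0,-0.42],[-0.08,-0.5,0,0,0,-0.42]]'; python3 -m creep '[[-0.06,-0.45,-0.05,0,0,-0.41],[-0.06,-0.45,-0.05,0,0,-0.41],[-0.06,-0.45,-0.05,0,0,-0.41],[-0.06,-0.45,-0.05,0,0,-0.41],[-0.06,-0.45,-0.05,0,0,-0.41],[-0.06,-0.45,-0.05,0,0,-0.41],[-0.06,-0.45,-0.05,0,0,-0.41],[-0.06,-0.45,-0.05,0,0,-0.41]]'; python3 - <<'E'
from h import *
s=sense();cal=get_calibration("wrist"); im=snapshot("wrist")
import pickle; pickle.dump(cal,open("cal.pkl","wb"))
for r in look_for("wrist","pin_head")[:4]: print(round(r["score"],2),np.round(r["point"],4),proj("wrist",r["point"]).round())
print(s["position"],proj("wrist",[.503,-.2037,.108],cal))
cv2.imwrite("pics/i.png",im[:,:,::-1])
E
```

```text
[0.5125637  0.21525424 0.089     ] [0.57068704 0.23603416 0.13      ] [0.51215555 0.21427936 0.013     ]
0.06172197161059889 0.009662547619730216
0.06242528415385956 0.02018102817493155
time: 10.25
position: [0.529, -0.0042, 0.2235]
ee_rot: [[0.006, 1.0, -0.003], [1.0, -0.006, -0.002], [-0.002, -0.003, -1.0]]
contact_force: [0.5, -0.9, 0.2]
grip_width: 0.638
finger_force: 0.0
time: 10.92
position: [0.5064, -0.1757, 0.2043]
ee_rot: [[0.314, 0.949, -0.001], [0.949, -0.314, 0.001], [0.001, -0.001, -1.0]]
contact_force: [-0.3, -0.5, 0.3]
grip_width: 0.638
finger_force: 0.0
0.94 [ 0.6088 -0.1556  0.0164] [341. 123.]
0.74 [ 0.5076 -0.037   0.0151] [218.  43.]
0.69 [ 0.5028 -0.2072  0.1075] [265. 223.]
0.64 [ 0.4949 -0.1587  0.0185] [244. 158.]
[ 0.50639411 -0.17574571  0.20431312] [264.66559282 219.79379895]
```

View pics/i.png

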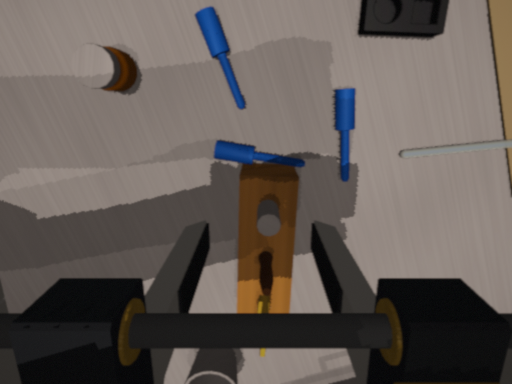

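The wrist picture shows the grey pin in the block at (268,217). The blue pins now lie on the table, having toppled on their own since no contact force was felt, and they are clear of the grasp. I fit the pin's position from its silhouette.

```bash
python3 - <<'E'
from h import *
import pickle; cal=pickle.load(open("cal.pkl","rb")); snapshot("wrist"); cal=get_calibration("wrist")
from scipy.optimize import minimize
for cam,c in(("wrist",cal),("scene",None),("side",None)):
  if c is None: snapshot(cam); c=get_calibration(cam)
  e=proj(cam,[.503,-.2037,.09],c)
  t=np.linspace(0,2*np.pi,40)
  def hull(x,y):
    P=np.array([proj(cam,[x+.011*np.cos(q),y+.011*np.sin(q),z],c) for z in(.064,.108) for q in t],np.float32)
    m=np.zeros((384*4,512*4),np.uint8); cv2.fillConvexPoly(m,cv2.convexHull((P*4).round().astype(np.int32)),1); return m>0
  for r in silhouettes(cam,"pin_head"):
    m=r["region"]; v,u=np.nonzero(m)
    if abs(u.mean()-e[0])<15 and abs(v.mean()-e[1])<15:
      M=cv2.resize(m.astype(np.uint8),None,fx=4,fy=4,interpolation=cv2.INTER_NEAREST)>0
      f=lambda p:-(M&hull(*p)).sum()/(M|hull(*p)).sum()
      o=minimize(f,[.503,-.204],method="Nelder-Mead",options=dict(initial_simplex=[[.503,-.204],[.508,-.204],[.503,-.199]]))
      print(cam,r["score"],o.x,o.fun,u.min(),u.max(),v.min(),v.max())
s=sense();print(s["position"],s["time"])
E
```

```text
wrist 0.81 [ 0.50461995 -0.20990778] -0.9440385387394621 256 279 200 235
scene 0.72 [ 0.50655762 -0.20763516] -0.9322381930184805 162 176 155 178
side 0.48 [ 0.50313936 -0.20931186] -0.8756772169945822 303 313 164 185
[ 0.50639887 -0.17677383  0.20509699] 11.3167
```

```bash
python3 -m creep '[[-0.004,-0.08,0,0,0,0],[-0.004,-0.081,-0.1,0,0,0],[-0.004,-0.081,-0.2,0,0,0],[-0.004,-0.081,-0.28,0,0,0],[-0.004,-0.081,-0.327,0,0,0],[-0.004,-0.081,-0.327,0,0,0],[-0.004,-0.081,-0.327,0,0,0]]'; python3 -m creep '[[0,0,0,0,0,0],[0,0,0,0,0,0],[0,0,0,0,0,0],[0,0,0,0,0,0],[0,0,0,0,0,0],[0,0,0,0,0,0],[0,0,0,0,0,0]]' 10 40
```

```text
time: 11.9
position: [0.5046, -0.2092, 0.0742]
ee_rot: [[0.315, 0.949, -0.001], [0.949, -0.315, 0.001], [0.0, -0.001, -1.0]]
contact_force: [-0.2, -0.4, 0.4]
grip_width: 0.64
finger_force: 0.0
time: 12.48
position: [0.5048, -0.2096, 0.0745]
ee_rot: [[0.316, 0.949, 0.0], [0.949, -0.316, -0.0], [-0.0, 0.0, -1.0]]
contact_force: [-1.6, 0.1, 5.7]
grip_width: 0.23
finger_force: 40.0
```

```bash
python3 -m creep '[[0,0,0.08,0,0,0],[0,0,0.16,0,0,0],[0,0,0.24,0,0,0],[0,0,0.32,0,0,0],[0,0,0.34,0,0,0],[0,0,0.34,0,0,0]]'; python3 -m creep '[[0.01,0.1,0,0,0,0],[0.01,0.2,0,0,0,0],[0.01,0.3,0,0,0,0],[0.01,0.4,0,0,0,0],[0.01,0.5,0,0,0,0],[0.01,0.58,0,0,0,0],[0.01,0.66,0,0,0,0],[0.01,0.74,0,0,0,0],[0.01,0.82,0,0,0,0],[0.01,0.9,0,0,0,0]]'; python3 -m creep '[[0.01,0.08,0,0,0,0],[0.01,0.15,0,0,0,0],[0.01,0.16,0,0,0,0],[0.01,0.16,0,0,0,0],[0.01,0.16,0,0,0,0]]'; python3 - <<'E'
from h import *
s=sense(); print(s["position"],s["grip_width"]*94)
n=np.array(s["ee_rot"])[:,2]; p=np.array(s["position"])
ims={c:snapshot(c) for c in("scene","side")}
for c in ims:
    print(c,"tip exp",proj(c,p-[0,0,.07]),"guide",proj(c,[.5126,.2155,.089]))
a=ims["scene"][130:250,330:450]; b=ims["side"][190:310,105:225]
cv2.imwrite("pics/j.png",cv2.resize(np.hstack([a,b]),(800,400),interpolation=cv2.INTER_CUBIC)[:,:,::-1])
E
```

```text
time: 12.98
position: [0.5057, -0.2099, 0.2124]
ee_rot: [[0.316, 0.949, 0.003], [0.949, -0.316, -0.002], [-0.001, 0.004, -1.0]]
contact_force: [1.0, 0.1, -2.1]
grip_width: 0.229
finger_force: 40.0
time: 13.82
position: [0.5078, 0.1518, 0.2086]
ee_rot: [[0.316, 0.949, -0.002], [0.949, -0.316, -0.0], [-0.001, -0.002, -1.0]]
contact_force: [0.6, -0.8, -1.0]
grip_width: 0.228
finger_force: 40.0
time: 14.23
position: [0.5122, 0.2138, 0.2088]
ee_rot: [[0.315, 0.949, -0.002], [0.949, -0.315, -0.001], [-0.001, -0.002, -1.0]]
contact_force: [-0.0, -0.7, -1.0]
grip_width: 0.225
finger_force: 40.0
[0.51222538 0.21384524 0.20884587] 21.175067999646718
scene tip exp [392.0720089  201.21879745] guide [385.65968933 222.01897532]
side tip exp [161.16966477 260.26627561] guide [164.47469505 286.33460219]
```

View pics/j.png

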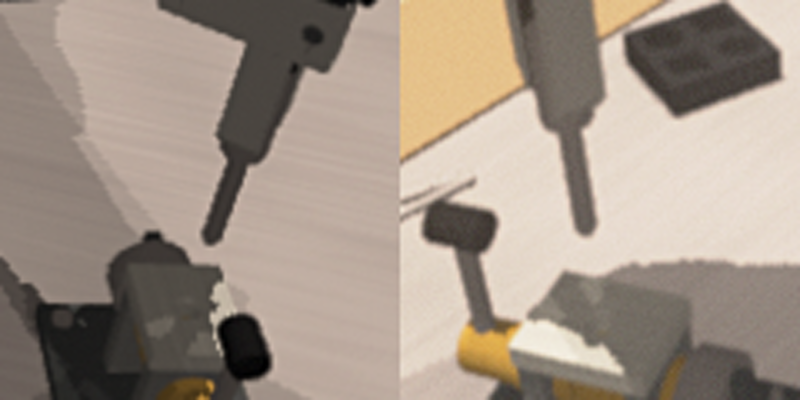

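The picture shows the pin upright in the grip, tip at scene px (393,202.9) and side px (160.8,260.5), within about 2 px of the expected place.

```bash
python3 - <<'E'
from h import *
t,e=tri("scene",(393,202.9-.5),"side",(160.8,260.0)); g,e2=tri("scene",(386.4,222.9),"side",(164.9,286.9)); print(t,e,g,e2,sense()["position"])
E
```

```text
[0.5134702  0.21469818 0.13854196] 0.0021334580458693886 [0.51241191 0.21624305 0.08779303] 0.0020148259228742788 [0.51271186 0.21305901 0.20947762]
```

```bash
python3 -m creep '[[-0.001,0.0045,0,0,0,0],[-0.001,0.0045,-0.04,0,0,0],[-0.001,0.0045,-0.08,0,0,0],[-0.001,0.0045,-0.11,0,0,0],[-0.001,0.0045,-0.12,0,0,0],[-0.001,0.0045,-0.13,0,0,0],[-0.001,0.0045,-0.14,0,0,0],[-0.001,0.0045,-0.15,0,0,0],[-0.001,0.0045,-0.15,0,0,0]]'
```

```text
time: 15.08
position: [0.5118, 0.2159, 0.1497]
ee_rot: [[0.316, 0.949, -0.001], [0.949, -0.316, -0.001], [-0.001, -0.001, -1.0]]
contact_force: [-2.1, -1.1, -3.8]
grip_width: 0.227
finger_force: 40.0
```

In the guide hole, 9 mm deep, with low force. Continue.

```bash
python3 -m creep '[[0,0,-0.01,0,0,0],[0,0,-0.02,0,0,0],[0,0,-0.03,0,0,0],[0,0,-0.04,0,0,0],[0,0,-0.05,0,0,0],[0,0,-0.06,0,0,0],[0,0,-0.06,0,0,0]]'
```

```text
time: 15.67
position: [0.5118, 0.2159, 0.1256]
ee_rot: [[0.316, 0.949, -0.001], [0.949, -0.316, -0.001], [-0.001, -0.001, -1.0]]
contact_force: [-4.4, -3.0, -3.7]
grip_width: 0.227
finger_force: 40.0
```

```bash
python3 -m creep '[[0.001,0.001,-0.01,0,0,0],[0.001,0.001,-0.02,0,0,0],[0.001,0.001,-0.03,0,0,0],[0.001,0.001,-0.04,0,0,0],[0.001,0.001,-0.05,0,0,0],[0.001,0.001,-0.06,0,0,0],[0.001,0.001,-0.065,0,0,0],[0.001,0.001,-0.065,0,0,0]]'
```

```text
time: 16.33
position: [0.5117, 0.2159, 0.0996]
ee_rot: [[0.316, 0.949, -0.002], [0.949, -0.316, -0.002], [-0.002, -0.002, -1.0]]
contact_force: [-6.7, -4.5, -4.7]
grip_width: 0.23
finger_force: 40.0
```

```bash
python3 -m creep '[[0,0,-0.002,0,0,0],[0,0,-0.004,0,0,0],[0,0,-0.004,0,0,0]]'; python3 -m creep '[[0,0,0,0,0,0],[0,0,0,0,0,0],[0,0,0,0,0,0],[0,0,0,0,0,0],[0,0,0.08,0,0,0],[0,0,0.16,0,0,0],[0,0,0.24,0,0,0],[-0.05,-0.1,0.3,0,0,0],[-0.05,-0.2,0.3,0,0,0],[-0.05,-0.35,0.3,0,0,0]]' 45; python3 -m creep '[[0,-0.15,0,0,0,0],[0,-0.25,0,0,0,0],[0,-0.25,0,0,0,0],[0,-0.25,0,0,0,0]]';  python3 - <<'E'
from h import *
ims={c:snapshot(c) for c in("scene","side")}
t=np.linspace(0,2*np.pi,40); g=np.array([.5126,.2155,0])
a=np.radians(19)
for c in ims:
    print(c,"top exp",proj(c,g+[0,0,.133]),"collar",proj(c,g+[0,0,.089]),"knob exp",proj(c,[g[0]+.062*np.cos(a),g[1]+.062*np.sin(a),.13]))
    for r in silhouettes(c,"pin_head"):
        v,u=np.nonzero(r["region"]); 
        if abs(u.mean()-proj(c,g+[0,0,.11])[0])<25 and abs(v.mean()-proj(c,g+[0,0,.11])[1])<25:
            P=np.array([proj(c,g+[.011*np.cos(q),.011*np.sin(q),z]) for z in(.089,.133) for q in t])
            print(r["score"],"seen",u.min(),u.max(),v.min(),v.max(),"model",P.min(0).round(1),P.max(0).round(1))
    d=ims[c]; m=(d.max(2)<45); e=proj(c,[g[0]+.062*np.cos(a),g[1]+.062*np.sin(a),.13]).astype(int)
    w=m[e[1]-9:e[1]+10,e[0]-12:e[0]+13]; v,u=np.nonzero(w); print("dark knob",u.mean()+e[0]-12,v.mean()+e[1]-9,len(u))
E
```

```text
time: 16.58
position: [0.5118, 0.216, 0.0994]
ee_rot: [[0.316, 0.949, -0.002], [0.949, -0.316, -0.002], [-0.003, -0.001, -1.0]]
contact_force: [-15.8, -9.7, 23.0]
grip_width: 0.227
finger_force: 40.0
time: 17.42
position: [0.4927, 0.1006, 0.2202]
ee_rot: [[0.313, 0.95, 0.003], [0.95, -0.313, 0.0], [0.001, 0.003, -1.0]]
contact_force: [1.3, -0.5, 0.5]
grip_width: 0.478
finger_force: 0.0
time: 17.75
position: [0.4929, -0.0038, 0.2184]
ee_rot: [[0.321, 0.947, 0.0], [0.947, -0.321, -0.001], [-0.001, 0.001, -1.0]]
contact_force: [0.1, -0.4, -0.4]
grip_width: 0.481
finger_force: 0.0
scene top exp [392.16394132 204.11470664] collar [385.65968933 222.01897532] knob exp [401.61973563 233.75772709]
0.69 seen 379 398 201 226 model [379.2 199.5] [398.9 226.8]
dark knob 402.6135265700483 233.8743961352657 207
side top exp [160.64955208 263.92683215] collar [164.47469505 286.33460219] knob exp [122.82807569 257.26446167]
0.95 seen 153 171 261 290 model [152.8 258.7] [172.  291.8]
dark knob nan nan 0<stdin>:13: RuntimeWarning: Mean of empty slice.
  ret = ret.dtype.type(ret / rcount)
```

The 23 N push showed the head on the bridge, and both silhouettes match the seated pin.

```bash
python3 -c "
from station import *
print(close_job())"
```

```text
the job is handed in; nothing more can be done
None
```

The job is handed in, though its verdict was not reported: the knob bar is upright to about 0.02 rad, the steel pin sits home through bridge and bushing, the reamer and paddle were left in the block, and the arm is clear of everything. The blue look-alike pins toppled during the run without my touching them.

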